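# Cull the chipped clamping block and gauge the wood under it

## Task

One of the three wooden clamping blocks standing on the ukulele's soundboard has a corner broken off: put it in the offcuts tray, leaving the two sound blocks and everything else where they are. Then take the plunger gauge out of its stand and check the soundboard where the chipped block stood: hold the gauge upright with its tip on the pencilled cross and its plunger pressed lightly in to about half its travel, never to the end of its stroke. Finish while still holding it there in the gripper; do not let go.

Things in the scene. Friction and masses are not known exactly. Their poses are not given: they have to be found in the camera images.
- chipped_mid (a point): chipped wooden clamping block: like the sound ones but for a ragged missing corner, full height. Point: centre of the uncut 54 x 40 x 34 mm outline, 17 mm above the soundboard. x along the 54 mm, y across the 40 mm, z up. The +x +y corner is gone: full 40 mm wide from x = -27 to +7 mm, then narrowing to 16 mm (on the -y side) at x = +27. It hides the cross it stands on. 35 to 70 g
- block1_mid (a point): a sound clamping block, whole, 54 x 40 x 34 mm (x, y, z), standing over another cross; this point is its centre, 17 mm above the soundboard. Must not be moved
- block2_mid (a point): the other sound clamping block, the same, standing over the third cross. Must not be moved
- mark_a (a point): middle of one of three dark pencilled crosses (22 mm wide) on the flat level soundboard, 72 mm above the bench. At the start each has one block standing on it, centred within about 4 mm; which block is on which cross varies. Crosses are 95 to 104 mm apart. z up
- mark_b (a point): middle of one of three dark pencilled crosses (22 mm wide) on the flat level soundboard, 72 mm above the bench. At the start each has one block standing on it, centred within about 4 mm; which block is on which cross varies. Crosses are 95 to 104 mm apart. z up
- mark_c (a point): middle of one of three dark pencilled crosses (22 mm wide) on the flat level soundboard, 72 mm above the bench. At the start each has one block standing on it, centred within about 4 mm; which block is on which cross varies. Crosses are 95 to 104 mm apart. z up
- uke: ukulele body without neck, fixed, lying on its back: wood, 72 mm high, 305 mm long; origin on the bench under the centre of the round lower bout (radius 105 mm), x along the body to the upper bout (centre 120 mm along x, radius 80 mm). The dark sound hole, 112 mm along x, is only an inlaid disc: the soundboard is solid and flat
- gauge_mid (a point): plunger gauge, loose, 172 g, hanging upright in its stand. Point: middle of its round dark steel handle (26 mm across, 60 mm long, white dial on top). z along the gauge, up when upright. Below: collar 44 mm across, 6 mm thick (30 to 36 mm below this point) resting on the stand; stem 20 mm across (to 76 mm below); then the thin plunger, sticking out 16 mm
- gauge_tip (a point): the lowest point of the gauge's plunger (6 mm across, round-ended), which moves with the plunger: 92 mm below gauge_mid along the gauge's axis when the plunger is out, less as it is pushed in. About 4 mm above the bench when hanging in the stand
- plunger (a joint): how far the gauge's plunger is pushed in, m: 0 fully out, 0.012 at the end of its stroke. A spring: about 1 N to begin, 3.2 N at 0.006, 5.2 N at 0.012
- stand: wooden gauge stand, fixed, 80 x 80 x 60 mm high with a 26 mm hole down its middle in which the gauge's stem hangs; origin under its centre on the bench, z up. The gauge lifts straight up out of it (stem 40 mm and plunger 16 mm deep)
- tray: open plywood offcuts tray, fixed, 170 (x) x 150 (y) x 55 mm high, walls and floor 6 mm; origin under its centre on the bench, z up. Two thin offcuts are fixed in it along the -x wall and the +y wall, their tops 14 mm above the bench. Tray and stand lie on opposite sides of the ukulele; which side varies
- cork_block: bystander: cork sanding block 34 x 62 x 26 mm, lying on the upper bout of the ukulele body; origin at its underside, must not be disturbed
- glue: bystander: white glue bottle, 54 mm across, 150 mm tall, standing on the bench; origin at its underside, must not be disturbed
- tin: bystander: open aluminium tin, 72 mm across, 85 mm tall; origin at its underside, must not be disturbed
- spool: bystander: spool clamp standing upright: two wooden discs 34 mm across on a thin rod, 86 mm tall; origin at its underside, must not be disturbed
- brush: bystander: glue brush lying on the bench; origin at its underside, must not be disturbed
- driver: bystander: screwdriver lying on the bench; origin at its underside, must not be disturbed
Not all that is in view belongs to the job. What is shaped like the part that bears chipped_mid but red is not meant.

How it is judged:
On the way:
1. the chipped block lies in the offcuts tray, let go (x of chipped_mid in the frame of tray between -0.08 and 0.08 m and y of chipped_mid in the frame of tray between -0.07 and 0.07 m and z of chipped_mid in the frame of tray below 0.045 m and linear speed of chipped below 0.02 m/s and contact force between the fingers and chipped below 0.1 N), for 0.2 s.
At the end, for the whole second after the job is handed in: The chipped block lies at rest inside the tray; both sound blocks still stand on their crosses; the gauge is in the gripper, still, upright within 0.10 rad, its tip within 6 mm of the bared cross, the plunger pushed in between 3 and 9 mm (all of step 1 and (distance between block1_mid and mark_a below 0.03 m or distance between block1_mid and mark_b below 0.03 m or distance between block1_mid and mark_c below 0.03 m) and (distance between block2_mid and mark_a below 0.03 m or distance between block2_mid and mark_b below 0.03 m or distance between block2_mid and mark_c below 0.03 m) and angle between each of block1_mid, block2_mid, gauge_mid's own z axis and vertical below 0.1 rad and (distance between gauge_tip and mark_a below 0.006 m or distance between gauge_tip and mark_b below 0.006 m or distance between gauge_tip and mark_c below 0.006 m) and value of joint plunger between 0.003 and 0.009 m and linear speed of gauge below 0.02 m/s and contact force between the fingers and gauge above 1 N); the arm keeps its last pose, push and grip.
It fails at once if a sound block was shifted by more than 10 mm (distance of any of block1_mid, block2_mid from where it was at the start of the episode above 0.01 m).
It fails at once if the gauge's plunger was driven to the end of its stroke (value of joint plunger above 0.0115 m).
It fails at once if a bystander was moved by more than 20 mm (distance of any of cork_block, glue, tin, spool, brush, driver from where it was at the start of the episode above 0.02 m).
It also fails if it takes over 61 s, if anything falls off the work surface, if the arm or the gripper's body presses on something with over 40 N, if the wrist force passes 120 N, or if a joint passes its speed limit or range.

## Robot

A 6-joint arm with a two-finger parallel gripper is mounted at the origin on the work surface. World frame = base frame: x ahead of the robot, y to its left, z up, the work surface at z = 0. Lengths are in m, angles in rad, forces in N, time in s.
With the tool pointing down it reaches from about 0.35 to 0.925 m from the base axis. Payload 6.4 kg.
Tool frame: the origin (TCP) lies on the mounting face of the last link; the fingertips stand 199 mm ahead of it and the grasp point (between the pads) lies 180 mm ahead of it (env.nose_length is the distance from the TCP to the fingertips, in m); z points along the fingers, y is the direction in which the jaws open and shut (so a half turn about z gives the same grasp; the last joint's range is limited). The gripper opens to 94 mm and grips with 3 to 60 N. Pads are 16 mm wide; open, the fingers measure 119 mm over their backs; the gripper's body (75 mm by 177 mm) begins 78 mm behind the grasp point.
Start: joints at [1.052, 0.245, 1.558, -0, 1.339, -0.174], TCP at [0.22, 0.612, 0.405] pointing down, gripper open.
Joint ranges: [-3.13, 3.13], [-1.02, 2.26], [0.13, 2.54], [-0.95, 4.09], [0.21, 2.88], [-2.74, 2.74]. Speed limits (rad/s): [2.57, 2.57, 3.14, 3.14, 3.14, 3.14].

## Interface

Orientations are given as a unit quaternion [w, x, y, z].
In Python, from bench import env gives the robot as it stands.
- The arm moves only by the tool move_arm, never from a script. Its argument "motion" is a list of rows, each a list of 3 entries, a list of its own where there are three numbers: the turn, a rotation vector about the tool's x, y, z in rad, then the shift along the tool's x, y, z in m, then the finger opening in m, from 0 to 0.094. In form: [[[rx, ry, rz], [tx, ty, tz], gripper], ...]. A call has 1 to 10 rows; each row shifts and turns the commanded pose from where the row before left it, along the tool's axes as they then stand; what a row does not reach is not made up. A row lasts 1/10 s, in which the tool goes at most 50 mm and 8.59 degrees, less where a joint would pass 70% of its speed; a pose out of reach is approached as far as the arm can. A call is refused whole if a number of a shift passes 0.05 or a number of a turn 0.15, either way. A call with a gripper value outside its range is refused whole. The fingers move at their own pace and stop on an object; "force" is the grip in N (left out, the last holds). Time passes only in rows, so rows that do not move let the fingers close. It gives the time, the measured TCP pose, the force and the opening at its end, in the units of the state.
- env.get_state(): the state, without advancing time (a new reading comes with each control period).
- env.grab_frame(name): name is "scene" or "side" or "wrist"; returns the picture (400x640x3 uint8, red, green, blue); there is no depth.
- env.camera_params(name): a dict with "fx", "fy", "cx", "cy" (pixels), "D" ([k1, k2, p1, p2, k3] as OpenCV has them; the pictures are not rectified), "rvec" (rotation vector, rad) and "tvec" (3), from world to camera coordinates, as OpenCV has them. Camera axes: x right, y down, z forward; pixel columns grow to the right and rows downward; lengths in m; the calibration is good to about 2 mm. A picture is of the moment at which its call begins: read the wrist's pose just before it. camera_params takes no time and is no camera call; for the wrist camera it gives the pose at the moment of the call.
- env.close_job(): hands the job in, once; it reports no verdict.
The state is a dict: "t": time; "joints": joint angles; "qd": joint speeds; "joint_torque": joint torques, N m; "eef_pos": TCP position; "eef_rot": TCP orientation; "contact_force": force on the tool from outside, world axes, zero at the start; "ft_torque": the same for the moment, N m; "grip_width": finger opening in m.
Only numpy, scipy, OpenCV 4.12 (cv2) and the standard library are available. Lean on these libraries where they do the work, as an engineer would, in place of code of your own. Each camera call takes 0.05 s, during which the arm holds its last target.

## Working session

There is one attempt and no reset: what is moved stays moved. The work goes in short steps, Python scripts to look and compute and a tool call to move; the robot and the scene stay as the last step left them, time stands still between calls to the robot, and variables do not carry over. Pictures are saved under pics/ and viewed, and the job is handed in when it is done.

Besides the shell and the picture viewer there is one more tool, called after "Call:" as name(argument=value, ...) on one line, values as JSON. move_arm: Moves the arm, as the interface text tells. Its arguments: {"type":"object","properties":{"motion":{"type":"array","items":{"type":"array"}},"force":{"type":"number"}},"required":["motion"]}

```bash
mkdir -p pics; ls; cat > h.py <<'E'
import numpy as np, cv2
from bench import env
from scipy.spatial.transform import Rotation as R
def cam(n):
    p=env.camera_params(n)
    K=np.array([[p['fx'],0,p['cx']],[0,p['fy'],p['cy']],[0,0,1.]])
    return K,np.array(p['D'],float),np.array(p['rvec'],float).ravel(),np.array(p['tvec'],float).ravel()
def ray(c,uv):
    K,D,r,t=c
    x=cv2.undistortPoints(np.array(uv,float).reshape(-1,1,2),K,D).reshape(-1,2)
    Rm=cv2.Rodrigues(r)[0]
    d=np.c_[x,np.ones(len(x))]@Rm
    return -Rm.T@t,d
def onz(c,uv,z):
    o,d=ray(c,uv); s=(z-o[2])/d[:,2]
    return o+d*s[:,None]
def proj(c,P):
    K,D,r,t=c
    return cv2.projectPoints(np.array(P,float).reshape(-1,1,3),r,t,K,D)[0].reshape(-1,2)
def save(n,im): cv2.imwrite(n,im[:,:,::-1])
def load(n): return cv2.imread(n)[:,:,::-1]
E
python3 - <<'E'
from h import *
for n in ['scene','side','wrist']:
    c=cam(n); save(f'pics/{n}0.png',env.grab_frame(n)); np.save(f'pics/{n}0.npy',np.array(c,dtype=object),allow_pickle=True)
    print(n,c[0][0,0],ray(c,[[320,200]]))
s=env.get_state(); print({k:np.round(v,3) for k,v in s.items()})
E
```

```text
pics
scene 390.8036997129986 (array([ 1.34757923, -0.31449284,  0.88873383]), array([[-0.66480332,  0.27586868, -0.69433919]]))
side 405.7252578608718 (array([ 0.0362829 , -0.86725919,  0.65382442]), array([[ 0.4626234 ,  0.74704122, -0.47744483]]))
wrist 347.31966119614225 (array([0.14949285, 0.6369195 , 0.38449713]), array([[ 0.22714481, -0.09401837, -0.96940286]]))
{'t': np.float64(0.15), 'joints': array([ 1.052,  0.246,  1.559, -0.   ,  1.339, -0.174]), 'qd': array([ 0.   , -0.001, -0.004, -0.001, -0.003,  0.003]), 'joint_torque': array([ 1.0000e-03, -4.1627e+01, -3.1498e+01,  6.9000e-02,  3.2000e-02,
       -0.0000e+00]), 'eef_pos': array([0.22 , 0.612, 0.404]), 'eef_rot': array([-0.   ,  0.172,  0.985, -0.001]), 'contact_force': array([ 0.462,  0.371, -0.285]), 'ft_torque': array([ 0.024,  0.013, -0.009]), 'grip_width': np.float64(0.094)}
```

View pics/scene0.png

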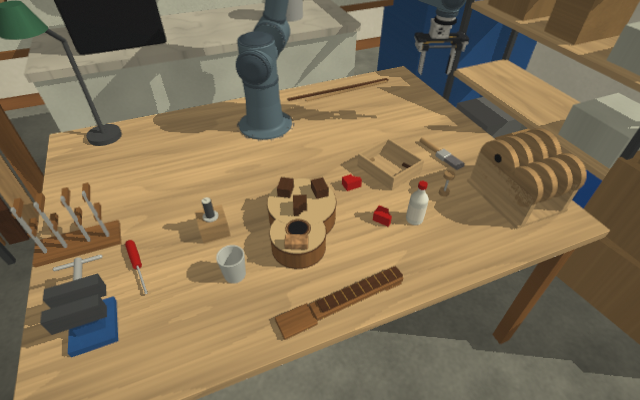

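View pics/side0.png

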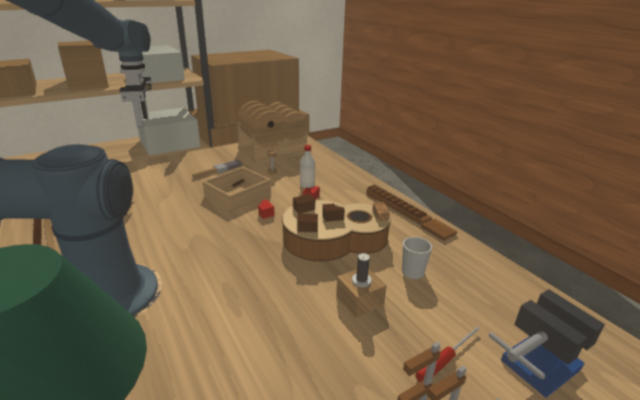

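View pics/wrist0.png

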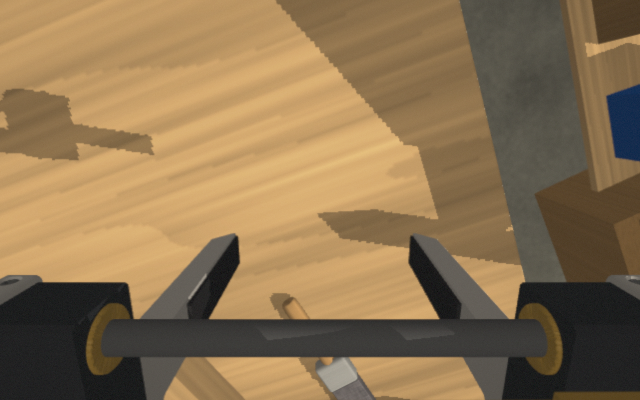

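The scene view shows three dark blocks on the soundboard at about (286,186), (319,187) and (300,204). There are red look-alikes at (351,182) and (383,215). The stand with the gauge is at (209,215) and the tray at (390,165). I'll zoom in.

```bash
python3 - <<'E'
from h import *
a=load('pics/scene0.png')[165:275,240:350]
b=load('pics/side0.png')[180:265,270:400]
save('pics/cs.png',cv2.resize(a,None,fx=5.4,fy=5.4,interpolation=cv2.INTER_CUBIC))
save('pics/cd.png',cv2.resize(b,None,fx=6,fy=6,interpolation=cv2.INTER_CUBIC))
for n,pts in [('scene',{'b286':[286,181],'b319':[319,182],'b300':[300,198]}),('side',{})]:
    c=cam(n)
    for k,v in pts.items(): print(k,onz(c,[v],0.106).round(3))
c=cam('scene'); print('tray rough',onz(c,[[390,165]],.03).round(3),'gauge',onz(c,[[208,201]],.158).round(3))
E
```

```text
b286 [[ 0.482 -0.067  0.106]]
b319 [[0.524 0.024 0.106]]
b300 [[ 0.568 -0.054  0.106]]
tray rough [[0.456 0.319 0.03 ]] gauge [[ 0.538 -0.303  0.158]]
```

View pics/cs.png

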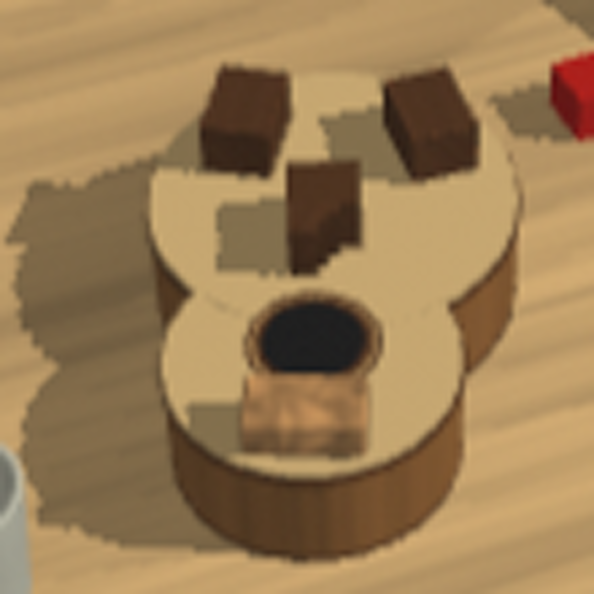

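View pics/cd.png

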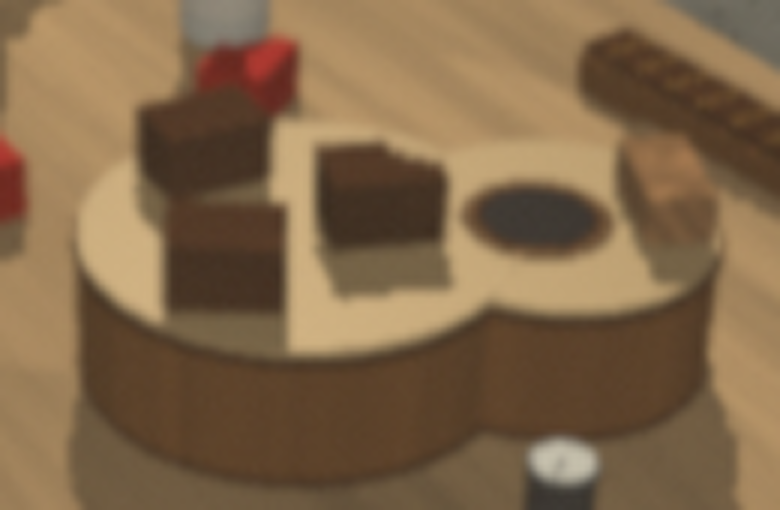

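The candidates are the dark blocks at (286,186), (319,187) and (300,204), and the red ones at (351,182) and (383,215). The crop shows a missing corner only on the dark block at (300,204), towards the sound hole, so that is the chipped block. Next I'll take rough measurements of everything.

```bash
python3 - <<'E'
from h import *
c=cam('scene'); d=cam('side')
f=lambda x,y:(240+(x+.5)/5.4-.5,165+(y+.5)/5.4-.5)
g=lambda x,y:(270+(x+.5)/6-.5,180+(y+.5)/6-.5)
P=onz(c,[f(289,163),f(360,163),f(291,240),f(360,207)],.106); print('chip top',P.round(4))
Q=onz(d,[g(317,147),g(387,143),g(332,187),g(445,182)],.106); print('chip top side',Q.round(4))
print('hole',onz(c,[f(313,340)],.072).round(3),onz(d,[g(535,218)],.072).round(3))
print('gauge',onz(d,[[363,257]],.158).round(3))
E
python3 - <<'E'
import sys; sys.path.insert(0,'.')
from h import *
a=load('pics/scene0.png')[130:215,335:475]
save('pics/ct.png',cv2.resize(a,None,fx=5.5,fy=5.5,interpolation=cv2.INTER_CUBIC))
a=load('pics/scene0.png')[180:260,180:280]
save('pics/cg.png',cv2.resize(a,None,fx=6,fy=6,interpolation=cv2.INTER_CUBIC))
E
```

```text
chip top [[ 0.548  -0.0678  0.106 ]
 [ 0.5626 -0.0323  0.106 ]
 [ 0.6037 -0.0866  0.106 ]
 [ 0.5944 -0.0445  0.106 ]]
chip top side [[ 0.5607 -0.0337  0.106 ]
 [ 0.5913 -0.0461  0.106 ]
 [ 0.5474 -0.0685  0.106 ]
 [ 0.5946 -0.0894  0.106 ]]
hole [[ 0.645 -0.091  0.072]] [[ 0.647 -0.09   0.072]]
gauge [[ 0.468 -0.343  0.158]]
```

View pics/ct.png

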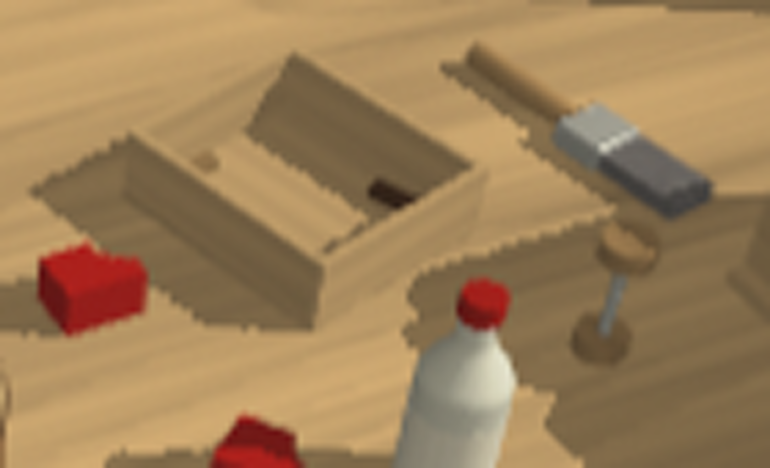

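View pics/cg.png

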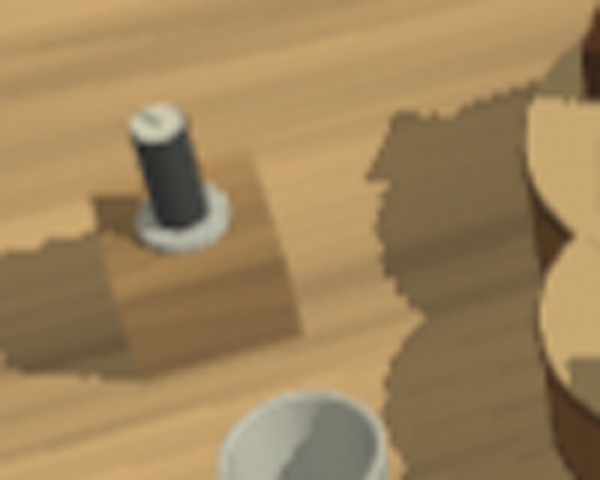

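```bash
python3 - <<'E'
from h import *
c=cam('scene'); d=cam('side')
f=lambda x,y:(335+(x+.5)/5.5-.5,130+(y+.5)/5.5-.5)
print('tray',onz(c,[f(295,53),f(487,172),f(322,268),f(130,135)],.055).round(3))
print('reds',onz(c,[f(90,270),f(255,440)],.034).round(3),'glue',onz(c,[f(483,290)],.15).round(3))
print('gauge',onz(d,[[363,257.5]],.126).round(3),onz(c,[(180+158/6,180+122/6)],.126).round(3))
E
```

```text
tray [[0.348 0.369 0.055]
 [0.505 0.417 0.055]
 [0.546 0.276 0.055]
 [0.387 0.228 0.055]]
reds [[0.474 0.16  0.034]
 [0.64  0.182 0.034]] glue [[0.684 0.277 0.15 ]]
gauge [[ 0.495 -0.31   0.126]] [[ 0.498 -0.306  0.126]]
```

Call:
move_arm(motion=[[[0, 0, 0], [-0.034, -0.031, 0], 0.094], [[0, 0, 0], [-0.034, -0.031, 0], 0.094], [[0, 0, 0], [-0.034, -0.031, 0], 0.094], [[0, 0, 0], [-0.034, -0.031, 0], 0.094], [[0, 0, 0], [-0.034, -0.031, 0], 0.094], [[0, 0, 0], [-0.034, -0.031, 0], 0.094], [[0, 0, 0], [-0.034, -0.031, 0], 0.094], [[0, 0, 0], [-0.034, -0.031, 0], 0.094]])

```text
t: 0.95
eef_pos: [0.3922, 0.2847, 0.4045]
eef_rot: [0.0, 0.171, 0.985, 0.0]
contact_force: [-0.1, -0.1, 0.5]
grip_width: 0.094
```

Call:
move_arm(motion=[[[0, 0, 0], [-0.034, -0.031, 0], 0.094], [[0, 0, 0], [-0.034, -0.031, 0], 0.094], [[0, 0, 0], [-0.034, -0.031, 0], 0.094], [[0, 0, 0], [-0.034, -0.031, 0], 0.094], [[0, 0, 0], [-0.034, -0.031, 0], 0.094], [[0, 0, 0], [-0.034, -0.031, 0], 0.094], [[0, 0, 0], [-0.034, -0.031, 0], 0.094], [[0, 0, 0], [-0.034, -0.031, 0], 0.094], [[0, 0, 0], [0, 0, 0], 0.094], [[0, 0, 0], [0, 0, 0], 0.094]])

```text
t: 1.95
eef_pos: [0.5641, -0.0396, 0.4041]
eef_rot: [-0.001, 0.172, 0.985, 0.0]
contact_force: [-0.5, 0.6, -0.3]
grip_width: 0.094
```

```bash
python3 - <<'E'
from h import *
c=cam('wrist'); save('pics/w1.png',env.grab_frame('wrist')); 
import pickle; pickle.dump(c,open('pics/w1.pkl','wb'))
s=env.get_state(); print({k:np.round(s[k],3) for k in ['t','eef_pos','eef_rot','contact_force']})
E
```

```text
{'t': np.float64(2.0), 'eef_pos': array([ 0.564, -0.039,  0.404]), 'eef_rot': array([-0.001,  0.172,  0.985,  0.   ]), 'contact_force': array([-0.293, -0.017, -1.332])}
```

View pics/w1.png

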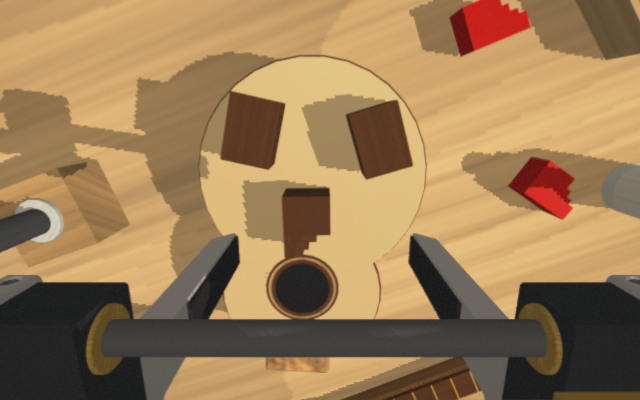

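The wrist view shows the chipped block at about (306,225), with its notch at the lower right. The sound blocks are at (253,130) and (380,138), and the sound hole is at (302,288). I'll measure the block top faces at z = 0.106.

```bash
python3 - <<'E'
from h import *
import pickle
c=pickle.load(open('pics/w1.pkl','rb')); im=load('pics/w1.png')
cr=im[80:270,200:440]; save('pics/w1c.png',cv2.resize(cr,None,fx=3.3,fy=3.3,interpolation=cv2.INTER_CUBIC))
for p in [(306,215),(284,225),(306,191),(253,130),(380,138)]: print(p,im[p[1],p[0]])
E
```

```text
(306, 215) [91 56 36]
(284, 225) [91 58 34]
(306, 191) [51 33 20]
(253, 130) [90 58 35]
(380, 138) [89 57 34]
```

View pics/w1c.png

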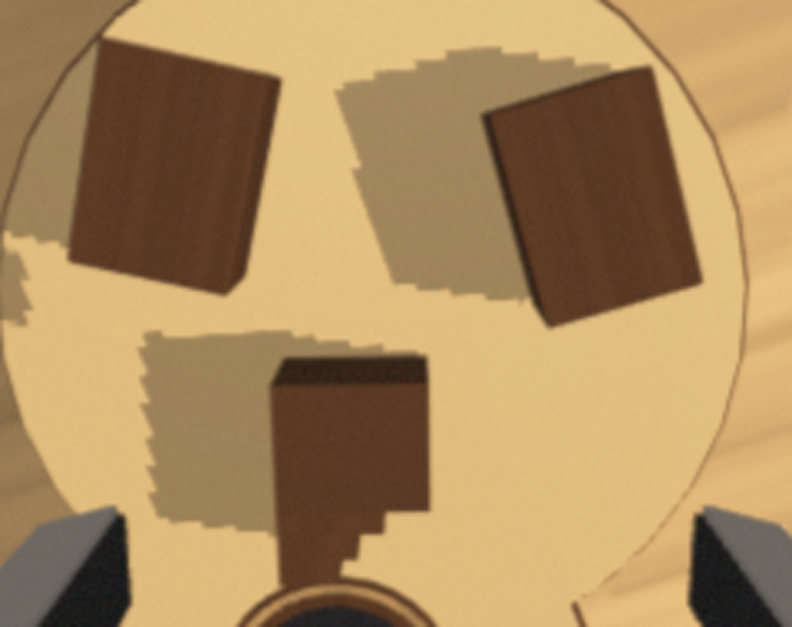

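```bash
python3 - <<'E'
from h import *
import pickle
c=pickle.load(open('pics/w1.pkl','rb'))
f=lambda x,y:(200+(x+.5)/3.3-.5,80+(y+.5)/3.3-.5)
P=onz(c,[f(271.5,385),f(428,383.5),f(429.5,510),f(281,584)],.106)[:,:2]; print(P.round(4))
A,B,C,Dn=P
ang=[np.arctan2(*(Dn-A)[::-1]),np.arctan2(*(C-B)[::-1]),np.arctan2(*(B-A)[::-1])-np.pi/2]
print(ang,np.linalg.norm(B-A),np.linalg.norm(Dn-A),np.linalg.norm(C-B))
y=np.average(ang,weights=[1,.5,1]); ux=np.array([np.cos(y),np.sin(y)]);uy=np.array([-ux[1],ux[0]])
cen=((A+27*ux*1e-3+.02*uy)+(B+.027*ux-.02*uy))/2; print('yaw',y,'cen',cen)
g=cen-.004*ux; print('grasp',g)
for n,pts in {'L':[(98,40),(282,80),(228,294),(68,262)],'R':[(485,115),(652,66),(702,284),(550,327)]}.items():
    Q=onz(c,[f(*p) for p in pts],.106)[:,:2]; 
    print(n,Q.round(3),'in block frame',((Q-cen)@np.array([ux,uy]).T).round(3))
s=env.get_state(); q=s['eef_rot']; Rm=R.from_quat([q[1],q[2],q[3],q[0]]).as_matrix(); print(Rm.round(3))
w=np.r_[g,.276]-s['eef_pos']; print('tool delta',Rm.T@w, 'yaw of tool y',np.arctan2(Rm[1,1],Rm[0,1]),'want',y+np.pi/2)
E
```

```text
[[ 0.5456 -0.0692]
 [ 0.5585 -0.0322]
 [ 0.5902 -0.0431]
 [ 0.5963 -0.0866]]
[np.float64(-0.3303800943389519), np.float64(-0.33077872826513416), np.float64(-0.33675414643626267)] 0.03917437899512224 0.053654773849366795 0.03350808249185401
yaw -0.33300944196311266 cen [ 0.57756965 -0.0595411 ]
grasp [ 0.5737894  -0.05823354]
L [[ 0.455 -0.077]
 [ 0.478 -0.04 ]
 [ 0.521 -0.071]
 [ 0.5   -0.104]] in block frame [[-0.11  -0.056]
 [-0.1   -0.014]
 [-0.05  -0.029]
 [-0.059 -0.068]]
R [[0.502 0.002]
 [0.504 0.043]
 [0.558 0.039]
 [0.555 0.001]] in block frame [[-0.092  0.034]
 [-0.102  0.073]
 [-0.051  0.087]
 [-0.041  0.05 ]]
[[-0.941  0.338 -0.001]
 [ 0.338  0.941  0.001]
 [ 0.001  0.    -1.   ]]
tool delta [-0.0161835  -0.01502633  0.12813711] yaw of tool y 1.225799450857897 want 1.237786884831784
```

Call:
move_arm(motion=[[[0, 0, -0.012], [-0.016, -0.015, 0.02], 0.07], [[0, 0, 0], [0, 0, 0.04], 0.07], [[0, 0, 0], [0, 0, 0.035], 0.07], [[0, 0, 0], [0, 0, 0.018], 0.07], [[0, 0, 0], [0, 0, 0.01], 0.07], [[0, 0, 0], [0, 0, 0.005], 0.07], [[0, 0, 0], [0, 0, 0], 0.07]])

```text
t: 2.7
eef_pos: [0.5741, -0.0578, 0.277]
eef_rot: [0.0, 0.165, 0.986, -0.0]
contact_force: [0.0, 0.1, 0.5]
grip_width: 0.0703
```

```bash
python3 - <<'E'
from h import *
s=env.get_state(); print({k:np.round(s[k],4) for k in ['t','eef_pos','eef_rot','contact_force','grip_width']})
save('pics/w2.png',env.grab_frame('wrist'))
E
```

```text
{'t': np.float64(2.7), 'eef_pos': array([ 0.5741, -0.0578,  0.277 ]), 'eef_rot': array([ 2.000e-04,  1.651e-01,  9.863e-01, -0.000e+00]), 'contact_force': array([0.0442, 0.1316, 0.4784]), 'grip_width': np.float64(0.0703)}
```

View pics/w2.png

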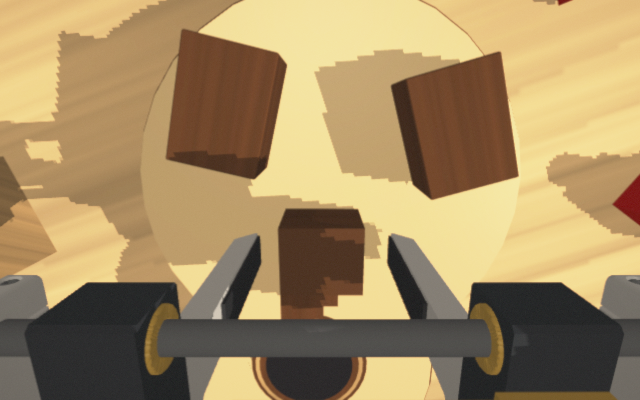

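The open fingers straddle the chipped block at (320,265), clear of both sound blocks. I'll grip it and lift.

Call:
move_arm(motion=[[[0, 0, 0], [0, 0, 0], 0.05], [[0, 0, 0], [0, 0, 0], 0.036], [[0, 0, 0], [0, 0, 0], 0.03], [[0, 0, 0], [0, 0, 0], 0.03], [[0, 0, 0], [0, 0, 0], 0.03], [[0, 0, 0], [0, 0, 0], 0.03]], force=20)

```text
t: 3.35
eef_pos: [0.5741, -0.0585, 0.277]
eef_rot: [0.0, 0.166, 0.986, -0.0]
contact_force: [-0.3, 0.7, 1.0]
grip_width: 0.0396
```

Call:
move_arm(motion=[[[0, 0, 0], [0, 0, -0.01], 0.03], [[0, 0, 0], [0, 0, -0.03], 0.03], [[0, 0, 0], [0, 0, -0.04], 0.03], [[0, 0, 0], [0, 0, 0], 0.03], [[0, 0, 0], [0, 0, 0], 0.03]])

```text
t: 3.85
eef_pos: [0.5742, -0.0585, 0.3581]
eef_rot: [0.001, 0.166, 0.986, -0.0]
contact_force: [-0.3, -0.1, -1.0]
grip_width: 0.0398
```

```bash
python3 - <<'E'
from h import *
import pickle
s=env.get_state(); print({k:np.round(s[k],4) for k in ['t','eef_pos','eef_rot','contact_force','grip_width']})
pickle.dump(cam('wrist'),open('pics/w3.pkl','wb'));save('pics/w3.png',env.grab_frame('wrist'))
q=s['eef_rot']; Rm=R.from_quat([q[1],q[2],q[3],q[0]]).as_matrix()
T=np.array([.4465,.3225]); 
print(Rm.T@(np.r_[T,s['eef_pos'][2]]-s['eef_pos']))
E
```

```text
{'t': np.float64(3.85), 'eef_pos': array([ 0.5742, -0.0585,  0.3581]), 'eef_rot': array([ 1.300e-03,  1.656e-01,  9.862e-01, -2.000e-04]), 'contact_force': array([-0.267 , -0.1121, -1.0181]), 'grip_width': np.float64(0.0398)}
[ 0.24513451  0.31836562 -0.00058595]
```

View pics/w3.png

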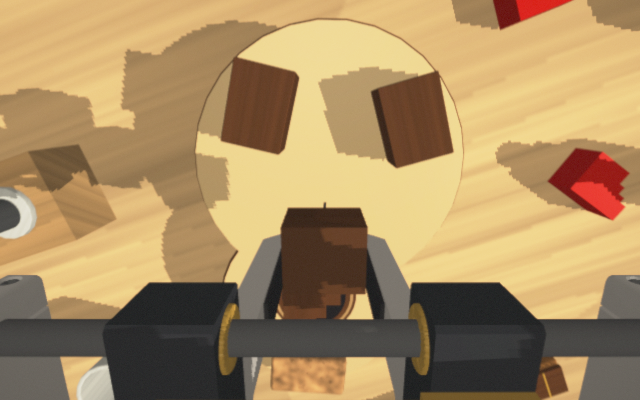

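The block is held, with a width of 39.8 mm, and the top of the bared cross shows at (324,207). Both sound blocks are unchanged. I'll carry it over the tray.

Call:
move_arm(motion=[[[0, 0, 0], [0.0245, 0.0318, 0], 0.03], [[0, 0, 0], [0.0245, 0.0318, 0], 0.03], [[0, 0, 0], [0.0245, 0.0318, 0], 0.03], [[0, 0, 0], [0.0245, 0.0318, 0], 0.03], [[0, 0, 0], [0.0245, 0.0318, 0], 0.03], [[0, 0, 0], [0.0245, 0.0318, 0], 0.03], [[0, 0, 0], [0.0245, 0.0318, 0], 0.03], [[0, 0, 0], [0.0245, 0.0318, 0], 0.03], [[0, 0, 0], [0.0245, 0.0318, 0], 0.03], [[0, 0, 0], [0.0245, 0.0318, 0], 0.03]])

```text
t: 4.9
eef_pos: [0.445, 0.3234, 0.3547]
eef_rot: [-0.001, 0.166, 0.986, -0.001]
contact_force: [0.6, -0.1, -1.4]
grip_width: 0.0399
```

```bash
python3 - <<'E'
from h import *
import pickle
s=env.get_state(); print({k:np.round(s[k],4) for k in ['t','eef_pos','eef_rot','contact_force','grip_width']})
pickle.dump(cam('wrist'),open('pics/w4.pkl','wb'));save('pics/w4.png',env.grab_frame('wrist'))
E
```

```text
{'t': np.float64(4.9), 'eef_pos': array([0.445 , 0.3234, 0.3547]), 'eef_rot': array([-0.0014,  0.1656,  0.9862, -0.001 ]), 'contact_force': array([ 0.6155, -0.0926, -1.4167]), 'grip_width': np.float64(0.0399)}
```

View pics/w4.png

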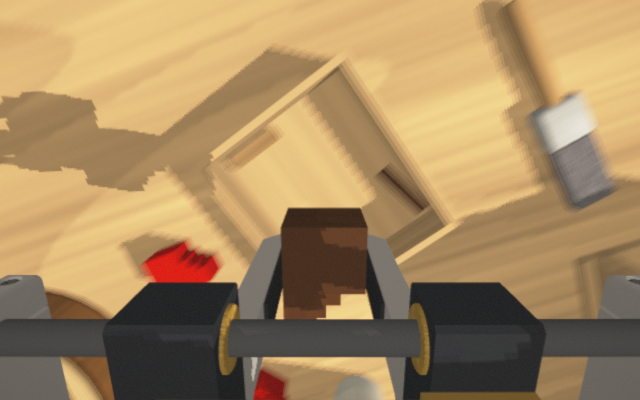

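The tray rim corners are at about (343,57), (457,222) and (211,165). I'll check where the block will land.

```bash
python3 - <<'E'
from h import *
import pickle
c=pickle.load(open('pics/w4.pkl','rb'))
P=onz(c,[(343,57),(457,222),(211,165)],.055)[:,:2]; print(P.round(3), ((P[1]+P[2])/2).round(4), [np.linalg.norm(P[0]-P[i]).round(3) for i in (1,2)])
E
```

```text
[[0.341 0.374]
 [0.496 0.425]
 [0.383 0.247]] [0.4397 0.3361] [np.float64(0.163), np.float64(0.134)]
```

Call:
move_arm(motion=[[[0, 0, 0], [0, 0, 0.04], 0.03], [[0, 0, 0], [0, 0, 0.04], 0.03], [[0, 0, 0], [0, 0, 0.03], 0.03], [[0, 0, 0], [0, 0, 0.015], 0.03], [[0, 0, 0], [0, 0, 0.01], 0.03], [[0, 0, 0], [0, 0, 0.006], 0.03], [[0, 0, 0], [0, 0, 0], 0.03], [[0, 0, 0], [0, 0, 0], 0.03]])

```text
t: 5.75
eef_pos: [0.447, 0.3224, 0.2169]
eef_rot: [0.001, 0.166, 0.986, 0.001]
contact_force: [0.8, 1.4, -0.1]
grip_width: 0.0398
```

Call:
move_arm(motion=[[[0, 0, 0], [0, 0, 0.003], 0.03], [[0, 0, 0], [0, 0, 0], 0.044], [[0, 0, 0], [0, 0, 0], 0.05], [[0, 0, 0], [0, 0, 0], 0.056], [[0, 0, 0], [0, 0, 0], 0.056], [[0, 0, 0], [0, 0, -0.01], 0.056], [[0, 0, 0], [0, 0, -0.03], 0.056], [[0, 0, 0], [0, 0, -0.04], 0.056], [[0, 0, 0], [0, 0, -0.045], 0.06], [[0, 0, 0], [0, 0, -0.045], 0.06]])

```text
t: 6.75
eef_pos: [0.446, 0.322, 0.385]
eef_rot: [0.0, 0.166, 0.986, 0.0]
contact_force: [0.8, 1.0, 0.4]
grip_width: 0.0597
```

```bash
python3 - <<'E'
from h import *
import pickle
save('pics/w5.png',env.grab_frame('wrist'));save('pics/s5.png',cv2.resize(env.grab_frame('scene')[130:280,180:460],None,fx=2.8,fy=2.8))
s=env.get_state(); print({k:np.round(s[k],4) for k in ['t','eef_pos','eef_rot','contact_force','grip_width']})
q=s['eef_rot']; Rm=R.from_quat([q[1],q[2],q[3],q[0]]).as_matrix()
T=np.array([.497,-.308]); 
print(Rm.T@(np.r_[T,.40]-s['eef_pos']))
E
```

```text
{'t': np.float64(6.85), 'eef_pos': array([0.4477, 0.3229, 0.3913]), 'eef_rot': array([0.0061, 0.1655, 0.9862, 0.0041]), 'contact_force': array([ 0.4939,  0.6071, -0.2025]), 'grip_width': np.float64(0.06)}
[-0.25264156 -0.5801523  -0.01184227]
```

View pics/w5.png

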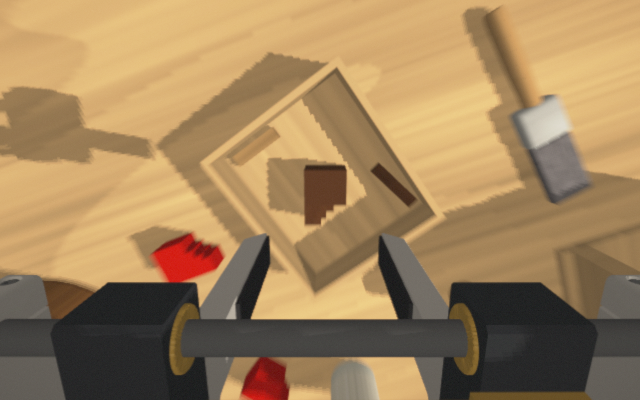

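View pics/s5.png

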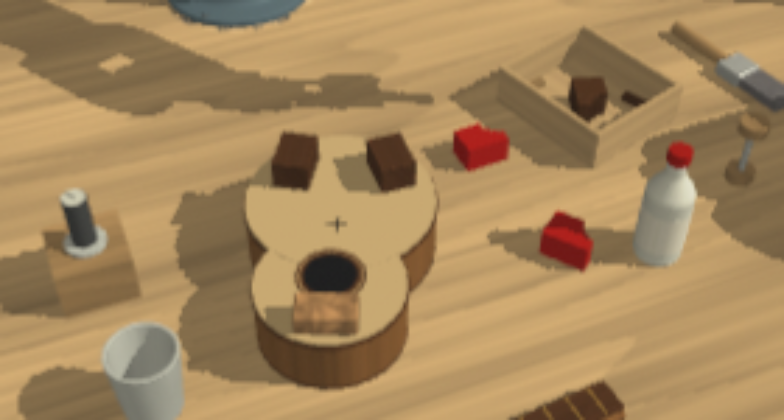

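The chipped block lies flat in the tray at wrist pixel (325,193). The bared cross shows in the scene crop at (337,224), and both sound blocks are in place. I'll move over the cross to measure it.

Call:
move_arm(motion=[[[0, 0, 0], [-0.0262, -0.0325, -0.002], 0.06], [[0, 0, 0], [-0.0262, -0.0325, -0.001], 0.06], [[0, 0, 0], [-0.0262, -0.0325, 0], 0.06], [[0, 0, 0], [-0.0262, -0.0325, 0], 0.06], [[0, 0, 0], [-0.0262, -0.0325, 0], 0.06], [[0, 0, 0], [-0.0262, -0.0325, 0], 0.06], [[0, 0, 0], [-0.0262, -0.0325, 0], 0.06], [[0, 0, 0], [-0.0262, -0.0325, 0], 0.06], [[0, 0, 0], [-0.0262, -0.0325, 0], 0.06], [[0, 0, 0], [0, 0, 0], 0.06]])

```text
t: 7.85
eef_pos: [0.5744, -0.0352, 0.3854]
eef_rot: [0.0, 0.168, 0.986, -0.0]
contact_force: [-0.4, -0.7, 0.5]
grip_width: 0.0604
```

Call:
move_arm(motion=[[[0, 0, 0], [0, 0, 0], 0.06], [[0, 0, 0], [0, 0, 0], 0.06]])

```text
t: 8.05
eef_pos: [0.5732, -0.0304, 0.3852]
eef_rot: [-0.001, 0.165, 0.986, 0.0]
contact_force: [-1.3, -0.1, 0.1]
grip_width: 0.0602
```

```bash
python3 - <<'E'
from h import *
import pickle
c=cam('wrist');pickle.dump(c,open('pics/w6.pkl','wb'));im=env.grab_frame('wrist');save('pics/w6.png',im)
s=env.get_state(); print({k:np.round(s[k],4) for k in ['t','eef_pos','eef_rot','contact_force','grip_width']})
E
```

```text
{'t': np.float64(8.1), 'eef_pos': array([ 0.5732, -0.0302,  0.3854]), 'eef_rot': array([-3.000e-04,  1.649e-01,  9.863e-01,  1.000e-04]), 'contact_force': array([-0.3981,  0.7541, -0.8307]), 'grip_width': np.float64(0.0601)}
```

View pics/w6.png

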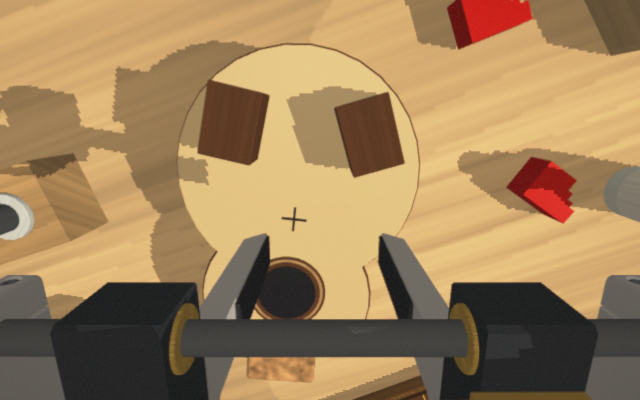

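The cross is clearly visible at about (294,219), and the dial's collar is at (10,217) on the left edge. I'll find the cross centre by mask.

```bash
python3 - <<'E'
from h import *
import pickle
c=pickle.load(open('pics/w6.pkl','rb')); im=load('pics/w6.png')
x0,y0=278,204; g=cv2.cvtColor(np.ascontiguousarray(im[y0:235,x0:310]),cv2.COLOR_RGB2GRAY); m=g<140
n,l,st,ce=cv2.connectedComponentsWithStats(m.astype(np.uint8)); print(st,ce)
k=1+np.argmax(st[1:,4]); b=st[k]
p=ce[k]+[x0,y0]; X=onz(c,[p],.072)[0]; print('cross',p,X.round(4))
# scene check
cs=cam('scene'); print('scene proj',proj(cs,X), 'scene est',onz(cs,[(180+337/2.8,130+224/2.8)],.072).round(4))
s=env.get_state(); q=s['eef_rot']; Rm=R.from_quat([q[1],q[2],q[3],q[0]]).as_matrix()
print(Rm.T@(np.r_[.497,-.308,.385]-s['eef_pos']))
E
```

```text
[[  0   0  32  31 875]
 [  3   3  25  24 117]] [[15.50628571 15.04342857]
 [15.45299145 14.67521368]]
cross [293.45299145 218.67521368] [ 0.5805 -0.0609  0.072 ]
scene proj [[299.6226604  209.63111109]] scene est [[ 0.5828 -0.0594  0.072 ]]
[-0.01828638 -0.28752872  0.00034624]
```

Call:
move_arm(motion=[[[0, 0, 0], [-0.0026, -0.041, 0], 0.06], [[0, 0, 0], [-0.0026, -0.041, 0], 0.06], [[0, 0, 0], [-0.0026, -0.041, 0], 0.06], [[0, 0, 0], [-0.0026, -0.041, 0], 0.06], [[0, 0, 0], [-0.0026, -0.041, 0], 0.06], [[0, 0, 0], [-0.0026, -0.041, 0], 0.06], [[0, 0, 0], [-0.0026, -0.041, 0], 0.06], [[0, 0, 0], [0, 0, 0], 0.06], [[0, 0, 0], [0, 0, 0], 0.06], [[0, 0, 0], [0, 0, 0], 0.06]])

```text
t: 9.1
eef_pos: [0.4976, -0.307, 0.3855]
eef_rot: [-0.0, 0.165, 0.986, 0.0]
contact_force: [0.5, -0.1, -0.2]
grip_width: 0.0599
```

```bash
python3 - <<'E'
from h import *
import pickle
c=cam('wrist');pickle.dump(c,open('pics/w7.pkl','wb'));im=env.grab_frame('wrist');save('pics/w7.png',im)
s=env.get_state(); print({k:np.round(s[k],4) for k in ['t','eef_pos','eef_rot','contact_force','grip_width']})
E
```

```text
{'t': np.float64(9.15), 'eef_pos': array([ 0.4976, -0.3069,  0.3856]), 'eef_rot': array([-1.000e-04,  1.645e-01,  9.864e-01,  2.000e-04]), 'contact_force': array([-0.0605,  0.9037,  0.012 ]), 'grip_width': np.float64(0.06)}
```

View pics/w7.png

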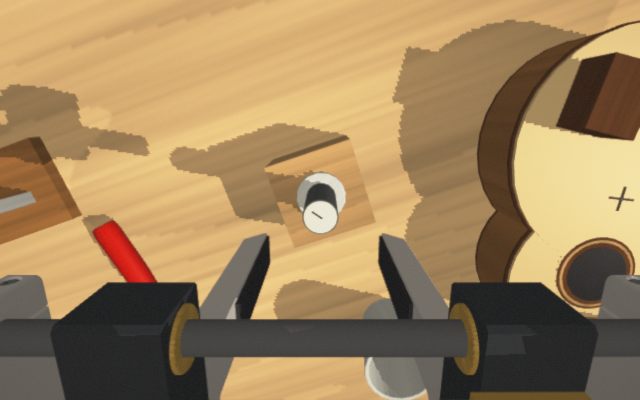

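The dial is at about (320,217), the collar at (321,195), and the stand's top corners are near (266,166), (347,138), (375,222) and (295,250).

```bash
python3 - <<'E'
from h import *
import pickle
c=pickle.load(open('pics/w7.pkl','rb')); im=load('pics/w7.png')
save('pics/w7c.png',cv2.resize(im[130:260,255:385],None,fx=4.5,fy=4.5,interpolation=cv2.INTER_CUBIC))
hsv=cv2.cvtColor(np.ascontiguousarray(im),cv2.COLOR_RGB2HSV)
x0,y0=290,160; h=hsv[y0:245,x0:355]; m=((h[...,1]<60)&(h[...,2]>130)).astype(np.uint8)
m=cv2.morphologyEx(m,cv2.MORPH_CLOSE,np.ones((3,3)))
d=m.copy(); d[:38]=0
cs,_=cv2.findContours(d,cv2.RETR_EXTERNAL,cv2.CHAIN_APPROX_NONE); k=max(cs,key=cv2.contourArea); k=k.reshape(-1,2)
e=cv2.minEnclosingCircle(k); print('dial',e[0][0]+x0,e[0][1]+y0,e[1])
u=(e[0][0]+x0,e[0][1]+y0)
print(onz(c,[u],.126).round(4))
cc,_=cv2.findContours(m,cv2.RETR_EXTERNAL,cv2.CHAIN_APPROX_NONE); k=max(cc,key=cv2.contourArea).reshape(-1,2)+[x0,y0]
k=k[k[:,1]<200]; el=cv2.fitEllipse(k.astype(np.float32)); print('collar',el, onz(c,[el[0]],.066).round(4))
Q=onz(c,[(266,166),(347,138),(375,222),(295,250)],.06); print(Q.round(3),Q.mean(0))
E
```

```text
dial 320.5 207.70000076293945 25.423316955566406
[[ 0.4894 -0.3061  0.126 ]]
collar ((320.6029357910156, 194.93594360351562), (44.60849380493164, 47.35636901855469), 89.7514419555664) [[ 0.4939 -0.3081  0.066 ]]
[[ 0.455 -0.346  0.06 ]
 [ 0.455 -0.27   0.06 ]
 [ 0.536 -0.269  0.06 ]
 [ 0.538 -0.349  0.06 ]] [ 0.4957399  -0.30857723  0.06      ]
```

View pics/w7c.png

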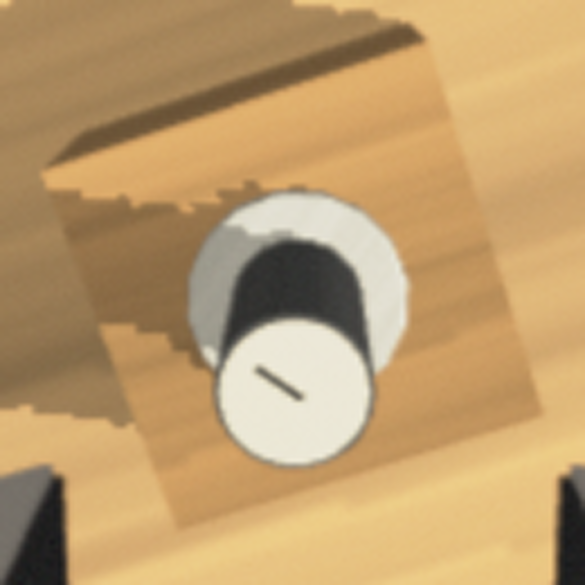

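```bash
python3 - <<'E'
from h import *
import pickle
c=pickle.load(open('pics/w7.pkl','rb'))
print(onz(c,[(320.5,216.8)],.127).round(4),onz(c,[(321.2,196.2)],.066).round(4))
s=env.get_state(); q=s['eef_rot']; Rm=R.from_quat([q[1],q[2],q[3],q[0]]).as_matrix()
for p in ([.4945,-.3085],): print(Rm.T@(np.r_[p,.277]-s['eef_pos']))
E
```

```text
[[ 0.4956 -0.3082  0.127 ]] [[ 0.4952 -0.3079  0.066 ]]
[ 0.00241144 -0.00256987  0.10861147]
```

Both the dial and the collar put the gauge axis at (0.4953, -0.308). I'll descend around the handle and grip it.

Call:
move_arm(motion=[[[0, 0, 0], [0.0018, -0.0018, 0.03], 0.06], [[0, 0, 0], [0, 0, 0.04], 0.06], [[0, 0, 0], [0, 0, 0.025], 0.06], [[0, 0, 0], [0, 0, 0.0135], 0.06], [[0, 0, 0], [0, 0, 0], 0.06], [[0, 0, 0], [0, 0, 0], 0.06]])

```text
t: 9.75
eef_pos: [0.4955, -0.3095, 0.2783]
eef_rot: [0.001, 0.165, 0.986, -0.0]
contact_force: [0.4, -0.9, 0.2]
grip_width: 0.0601
```

Call:
move_arm(motion=[[[0, 0, 0], [0, 0, 0], 0.04], [[0, 0, 0], [0, 0, 0], 0.03], [[0, 0, 0], [0, 0, 0], 0.02], [[0, 0, 0], [0, 0, 0], 0.015], [[0, 0, 0], [0, 0, 0], 0.015], [[0, 0, 0], [0, 0, 0], 0.015], [[0, 0, 0], [0, 0, 0], 0.015]], force=35)

```text
t: 10.45
eef_pos: [0.4949, -0.3097, 0.2775]
eef_rot: [0.0, 0.166, 0.986, 0.0]
contact_force: [-0.2, 1.3, 3.0]
grip_width: 0.0256
```

```bash
python3 - <<'E'
from h import *
s=env.get_state(); print({k:np.round(s[k],4) for k in ['t','eef_pos','eef_rot','contact_force','ft_torque','grip_width']})
save('pics/w8.png',env.grab_frame('wrist'))
E
```

```text
{'t': np.float64(10.45), 'eef_pos': array([ 0.4949, -0.3097,  0.2775]), 'eef_rot': array([2.000e-04, 1.657e-01, 9.862e-01, 1.000e-04]), 'contact_force': array([-0.2345,  1.2715,  2.9508]), 'ft_torque': array([ 0.2576,  0.0458, -0.014 ]), 'grip_width': np.float64(0.0256)}
```

View pics/w8.png

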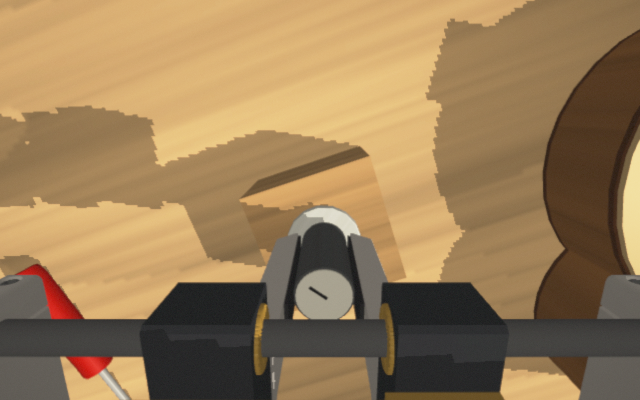

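The gauge is gripped at 25.6 mm, and the dial shows at (323,293) between the pads. I'll lift straight up.

Call:
move_arm(motion=[[[0, 0, 0], [0, 0, -0.008], 0.015], [[0, 0, 0], [0, 0, -0.017], 0.015], [[0, 0, 0], [0, 0, -0.025], 0.015], [[0, 0, 0], [0, 0, -0.03], 0.015], [[0, 0, 0], [0, 0, -0.03], 0.015], [[0, 0, 0], [0, 0, -0.02], 0.015], [[0, 0, 0], [0, 0, 0], 0.015], [[0, 0, 0], [0, 0, 0], 0.015]])

```text
t: 11.3
eef_pos: [0.4946, -0.3095, 0.4064]
eef_rot: [-0.0, 0.166, 0.986, 0.0]
contact_force: [-0.2, 0.6, -1.3]
grip_width: 0.0255
```

```bash
python3 - <<'E'
from h import *
s=env.get_state(); print({k:np.round(s[k],4) for k in ['t','eef_pos','eef_rot','contact_force','ft_torque','grip_width']})
save('pics/w9.png',env.grab_frame('wrist'))
q=s['eef_rot']; Rm=R.from_quat([q[1],q[2],q[3],q[0]]).as_matrix()
print(Rm.T@(np.r_[.5805,-.061,.39]-s['eef_pos']))
E
```

```text
{'t': np.float64(11.3), 'eef_pos': array([ 0.4946, -0.3095,  0.4064]), 'eef_rot': array([-3.000e-04,  1.657e-01,  9.862e-01,  1.000e-04]), 'contact_force': array([-0.21  ,  0.5837, -1.2734]), 'ft_torque': array([-0.0261,  0.0117, -0.0146]), 'grip_width': np.float64(0.0255)}
[-1.97566068e-05  2.62979634e-01  1.64592380e-02]
```

View pics/w9.png

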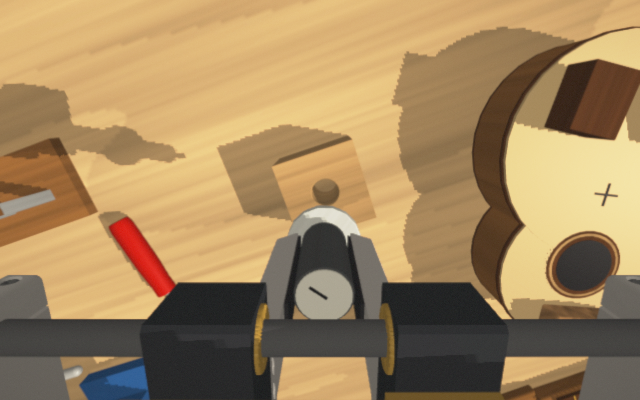

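The gauge is clear of the stand, whose empty hole is at (326,191), and it sits straight in the fingers. I'll carry it over the cross.

Call:
move_arm(motion=[[[0, 0, 0], [0, 0.018, 0], 0.015], [[0, 0, 0], [0, 0.033, 0], 0.015], [[0, 0, 0], [0, 0.033, 0], 0.015], [[0, 0, 0], [0, 0.033, 0], 0.015], [[0, 0, 0], [0, 0.033, 0], 0.015], [[0, 0, 0], [0, 0.033, 0], 0.015], [[0, 0, 0], [0, 0.033, 0], 0.015], [[0, 0, 0], [0, 0.03, 0], 0.015], [[0, 0, 0], [0, 0.017, 0], 0.015], [[0, 0, 0], [0, 0, 0], 0.015]])

```text
t: 12.35
eef_pos: [0.5808, -0.0589, 0.406]
eef_rot: [-0.001, 0.164, 0.986, 0.0]
contact_force: [0.3, -0.4, -1.8]
grip_width: 0.0258
```

Call:
move_arm(motion=[[[0, 0, 0], [0, 0, 0.01], 0.015], [[0, 0, 0], [0, 0, 0.01], 0.015], [[0, 0, 0], [0, 0, 0.005], 0.015], [[0, 0, 0], [0, 0, 0], 0.015], [[0, 0, 0], [0, 0, 0], 0.015]])

```text
t: 12.85
eef_pos: [0.5806, -0.0617, 0.382]
eef_rot: [-0.0, 0.166, 0.986, -0.0]
contact_force: [1.1, 1.3, -1.1]
grip_width: 0.0254
```

```bash
python3 - <<'E'
from h import *
s=env.get_state(); print({k:np.round(s[k],4) for k in ['t','eef_pos','eef_rot','contact_force','ft_torque','grip_width']})
save('pics/s10.png',env.grab_frame('scene'));save('pics/d10.png',env.grab_frame('side'));save('pics/w10.png',env.grab_frame('wrist'))
c=cam('scene');d=cam('side'); X=[.5805,-.061,.072]
print(proj(c,X),proj(d,X), proj(c,[.5805,-.061,.109]),proj(d,[.5805,-.061,.109]))
a=load('pics/s10.png')[150:230,250:350];save('pics/s10c.png',cv2.resize(a,None,fx=7,fy=7,interpolation=cv2.INTER_CUBIC))
a=load('pics/d10.png')[150:250,280:390];save('pics/d10c.png',cv2.resize(a,None,fx=6,fy=6,interpolation=cv2.INTER_CUBIC))
E
```

```text
{'t': np.float64(12.85), 'eef_pos': array([ 0.5806, -0.0617,  0.382 ]), 'eef_rot': array([-1.000e-04,  1.661e-01,  9.861e-01, -0.000e+00]), 'contact_force': array([ 1.1159,  1.3067, -1.1413]), 'ft_torque': array([0.0587, 0.008 , 0.0305]), 'grip_width': np.float64(0.0254)}
[[299.57180768 209.63819413]] [[333.25047693 217.24758657]] [[299.12402538 200.57638166]] [[333.76350766 205.68981671]]
```

View pics/s10c.png

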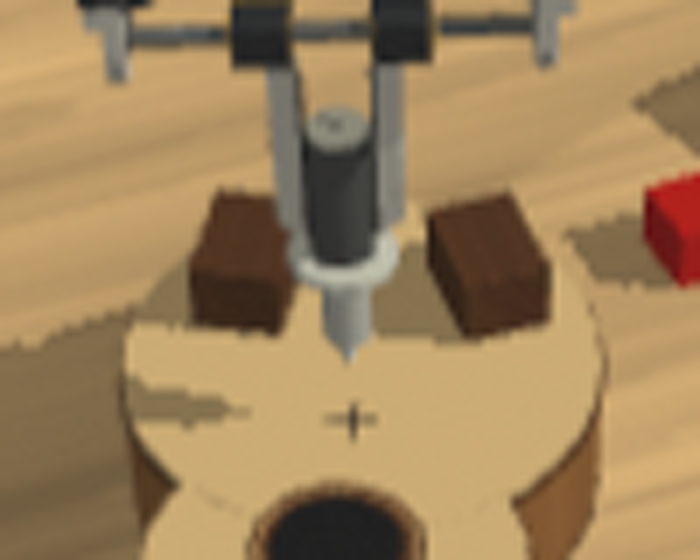

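View pics/d10c.png

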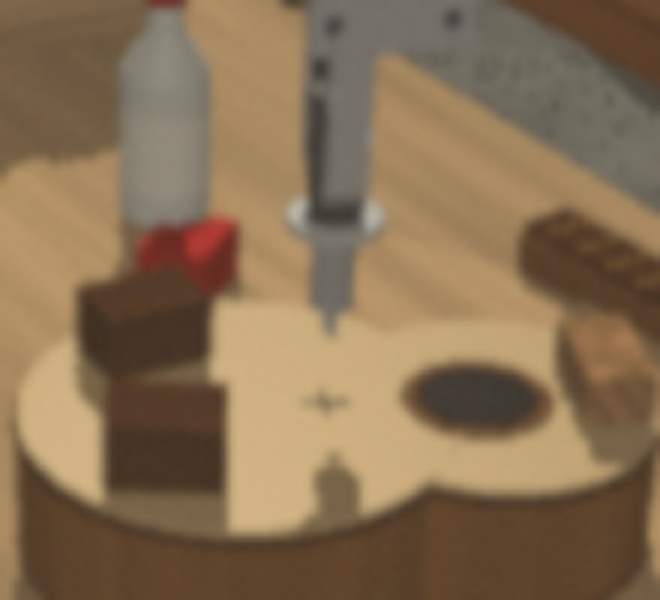

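View pics/w10.png

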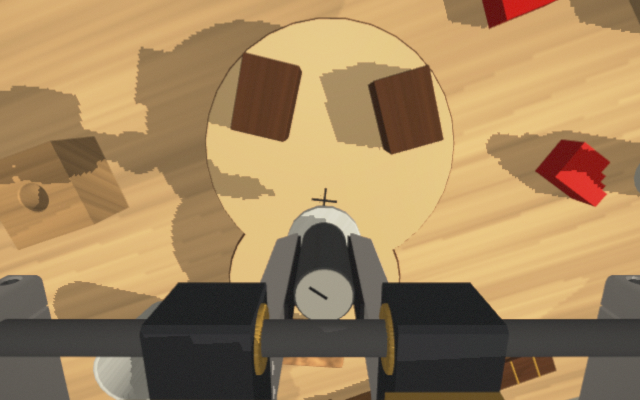

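The scene crop shows the tip at (348,361) above the cross at (352,420). The side crop shows the tip at (331,333) and the cross at (325,402). I'll triangulate the tip relative to the cross.

```bash
cat > rel.py <<'E'
from h import *
from scipy.optimize import least_squares
def rel(ts,xs,td,xd):
    c=cam('scene');d=cam('side')
    def tri(a,b): 
        f=lambda X:np.r_[(proj(c,X)-a).ravel(),(proj(d,X)-b).ravel()]
        r=least_squares(f,[.58,-.06,.09],x_scale=.01,diff_step=1e-5); return r.x,r.fun
    T,e=tri(ts,td); X,e2=tri(xs,xd)
    print('tip',T.round(4),e.round(2),'cross',X.round(4),e2.round(2),'diff',(T-X).round(4))
    s=env.get_state(); q=s['eef_rot']; Rm=R.from_quat([q[1],q[2],q[3],q[0]]).as_matrix()
    print('tool shift',(Rm.T@(X-T)).round(4), s['eef_pos'].round(4))
E
python3 - <<'E'
from rel import *
f=lambda x,y:(250+(x+.5)/7-.5,150+(y+.5)/7-.5)
g=lambda x,y:(280+(x+.5)/6-.5,150+(y+.5)/6-.5)
rel(f(348,361),f(352,420),g(331,333),g(325,402))
E
```

```text
tip [ 0.5836 -0.0615  0.1101] [ 0.05 -0.09  0.07  0.07] cross [ 0.5822 -0.0607  0.0736] [-0.02  0.03 -0.02 -0.03] diff [ 0.0014 -0.0007  0.0364]
tool shift [0.0016 0.0002 0.0364] [ 0.5808 -0.0613  0.3827]
```

Call:
move_arm(motion=[[[0, 0, 0], [0.001, 0, 0.01], 0.015], [[0, 0, 0], [0, 0, 0.01], 0.015], [[0, 0, 0], [0, 0, 0.007], 0.015], [[0, 0, 0], [0, 0, 0.003], 0.015], [[0, 0, 0], [0, 0, 0], 0.015], [[0, 0, 0], [0, 0, 0], 0.015], [[0, 0, 0], [0, 0, 0], 0.015]])

```text
t: 13.7
eef_pos: [0.58, -0.0608, 0.3526]
eef_rot: [0.0, 0.166, 0.986, -0.0]
contact_force: [0.3, -0.2, -1.1]
grip_width: 0.0254
```

```bash
python3 - <<'E'
from h import *
s=env.get_state(); print({k:np.round(s[k],4) for k in ['t','eef_pos','eef_rot','contact_force','ft_torque','grip_width']})
save('pics/s11.png',env.grab_frame('scene'));save('pics/d11.png',env.grab_frame('side'))
a=load('pics/s11.png')[170:230,265:335];save('pics/s11c.png',cv2.resize(a,None,fx=10,fy=10,interpolation=cv2.INTER_CUBIC)[:600])
a=load('pics/d11.png')[170:230,300:370];save('pics/d11c.png',cv2.resize(a,None,fx=10,fy=10,interpolation=cv2.INTER_CUBIC)[:600])
E
```

```text
{'t': np.float64(13.7), 'eef_pos': array([ 0.58  , -0.0608,  0.3526]), 'eef_rot': array([ 4.000e-04,  1.656e-01,  9.862e-01, -1.000e-04]), 'contact_force': array([ 0.3061, -0.1838, -1.0696]), 'ft_torque': array([-0.012 , -0.0528,  0.0174]), 'grip_width': np.float64(0.0254)}
```

View pics/s11c.png

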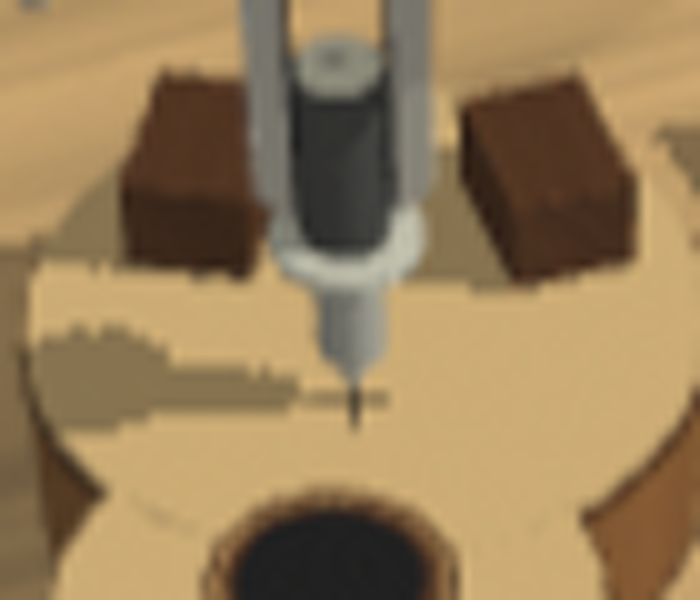

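View pics/d11c.png

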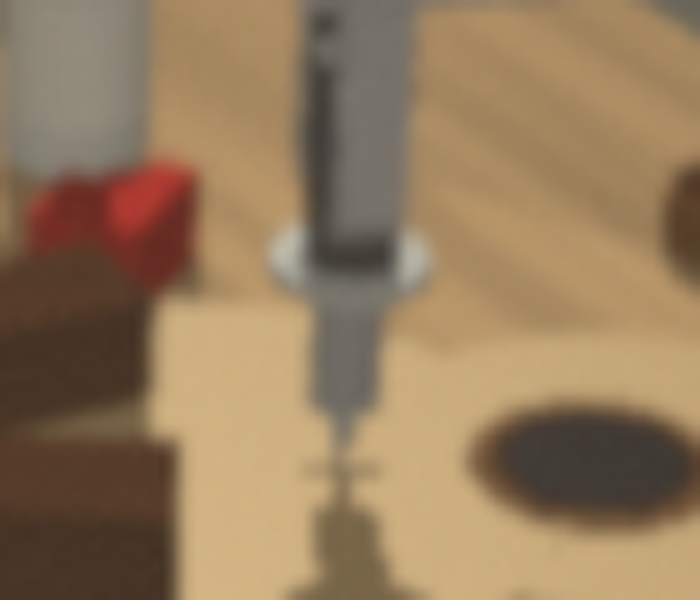

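In both views the tip sits right above the cross: scene tip (352,385) against cross (353,399), side tip (342,447) against (342,470). I'll press slowly and watch the force.

Call:
move_arm(motion=[[[0, 0, 0], [0, 0, 0.003], 0.015], [[0, 0, 0], [0, 0, 0.002], 0.015], [[0, 0, 0], [0, 0, 0.002], 0.015], [[0, 0, 0], [0, 0, 0.001], 0.015], [[0, 0, 0], [0, 0, 0], 0.015]])

```text
t: 14.3
eef_pos: [0.5798, -0.0608, 0.3442]
eef_rot: [-0.0, 0.166, 0.986, 0.0]
contact_force: [0.5, 0.5, -0.4]
grip_width: 0.0258
```

Call:
move_arm(motion=[[[0, 0, 0], [0, 0, 0], 0.015]])

```text
t: 14.4
eef_pos: [0.5798, -0.0608, 0.3443]
eef_rot: [0.0, 0.166, 0.986, 0.0]
contact_force: [-0.6, -0.2, 0.2]
grip_width: 0.0256
```

Call:
move_arm(motion=[[[0, 0, 0], [0, 0, 0.002], 0.015], [[0, 0, 0], [0, 0, 0], 0.015]])

```text
t: 14.6
eef_pos: [0.5798, -0.0608, 0.3421]
eef_rot: [0.0, 0.166, 0.986, -0.0]
contact_force: [-0.1, 0.1, 1.2]
grip_width: 0.0257
```

Call:
move_arm(motion=[[[0, 0, 0], [0, 0, 0], 0.015]])

```text
t: 14.7
eef_pos: [0.5799, -0.0608, 0.3423]
eef_rot: [0.0, 0.166, 0.986, 0.0]
contact_force: [-0.1, -0.5, 0.2]
grip_width: 0.0259
```

Call:
move_arm(motion=[[[0, 0, 0], [0, 0, 0.001], 0.015], [[0, 0, 0], [0, 0, 0.001], 0.015], [[0, 0, 0], [0, 0, 0], 0.015]])

```text
t: 15.0
eef_pos: [0.5798, -0.0608, 0.3402]
eef_rot: [0.0, 0.166, 0.986, 0.0]
contact_force: [-1.2, -0.2, 1.6]
grip_width: 0.0254
```

```bash
python3 - <<'E'
from h import *
F=[];Z=[]
for i in range(24):
    im=env.grab_frame(['scene','side'][i%2]); s=env.get_state(); F.append(s['contact_force']);Z.append(s['eef_pos'])
    if i<2: save(f'pics/{"sd"[i]}12.png',im)
print(np.mean(F,0).round(2),np.std(F,0).round(2),np.mean(Z,0).round(4),s['t'],s['eef_rot'].round(4),s['grip_width'])
a=load('pics/s12.png')[170:230,265:335];b=load('pics/d12.png')[170:230,300:370]
save('pics/sd12.png',cv2.resize(np.hstack([a,b]),None,fx=5.7,fy=5.7,interpolation=cv2.INTER_CUBIC))
E
```

```text
[0.11 0.3  1.29] [0.58 0.55 0.48] [ 0.5798 -0.0608  0.3402] 16.2 [ 1.000e-04  1.657e-01  9.862e-01 -0.000e+00] 0.02557783337146774
```

View pics/sd12.png

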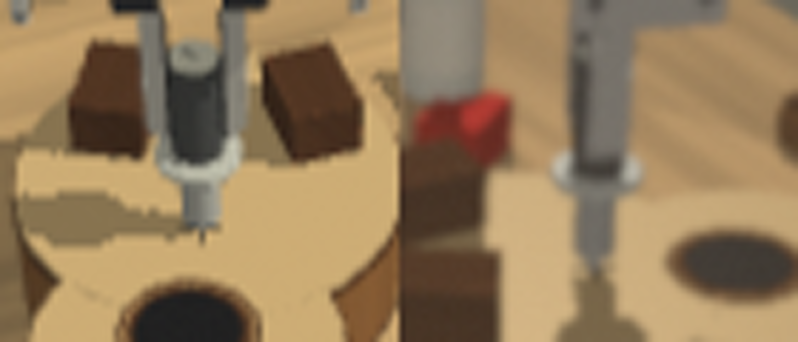

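The mean vertical force is +1.29 N against about -1.5 N for the held gauge alone. That makes the spring force about 2.8 N, or 5 mm of plunger travel, and the height change suggests about 5.8 mm. The tip is on the cross in both views. One last check that nothing else moved, then hand in.

```bash
python3 - <<'E'
from h import *
im=load('pics/scene0.png'); b=load('pics/s12.png')
d=np.abs(im.astype(int)-b).max(2)
save('pics/diff.png',np.dstack([np.clip(d*3,0,255).astype(np.uint8)]*3)[120:300])
save('pics/s12c.png',cv2.resize(b[120:290,170:470],None,fx=2.6,fy=2.6))
E
```

```text
(no output)
```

View pics/s12c.png

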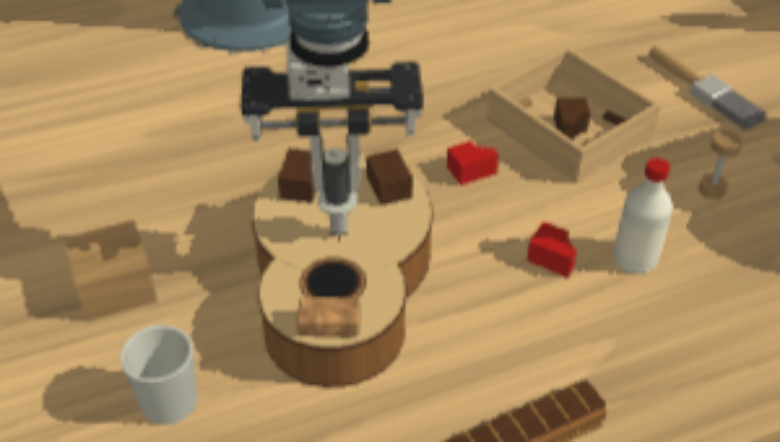

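View pics/diff.png

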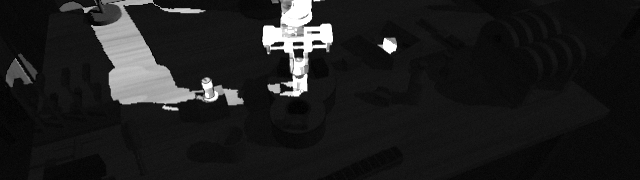

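The difference picture shows changes only at the gauge's old place, the arm and its shadow, the soundboard centre and the block in the tray. The sound blocks and bystanders have not moved.

```bash
python3 -c "
from bench import env
print(env.close_job())"
```

```text
the job is handed in; nothing more can be done
None
```

I put the chipped block flat in the offcuts tray and let it go. I then lifted the gauge out of its stand and pressed its tip onto the bared cross. The job was handed in at about 16 s, with the gauge still gripped at 35 N. No verdict was reported.

- **Tip position:** in the scene and side views the tip sits on the cross to within about 2 mm. The tool was vertical to under 0.01 rad.
- **Plunger travel:** the spring force of about 2.8 N (mean of 24 noisy readings) gives roughly 5 mm. The height change gives about 5.8 mm. The two differ slightly, but both are near half travel.
- **Everything else:** a before-and-after picture showed no movement of the sound blocks or bystanders.
- **Disagreement:** the tray corner positions differed by up to about 10 mm between the scene view and a blurred wrist view. One blurred corner was up to about 20 mm off and I ignored it. The block still landed well inside the tray.

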